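# Turn the painted disc over with the turner

## Robot

A 6-joint arm with a two-finger parallel gripper is mounted at the origin on a cart in front of the work surface, level with it; the furniture and walls round the work are solid. World frame = base frame: x ahead of the robot, y to its left, z up, the work surface at z = 0. Lengths are in mm, angles in rad, forces in N, time in s.
With the tool pointing down it reaches from about 275 to 1000 mm from the base axis. Payload 8.4 kg.
Tool frame: the origin (TCP) lies at the very end of the fingers, on their centre line; the grasp point (between the pads) lies 19 mm behind it; z points along the fingers, y is the line along which they close (so a half turn about z gives the same grasp; the last joint's range is limited). The gripper opens to 85 mm and grips with 20 to 120 N. Pads are 22 mm wide; open, the fingers measure 114 mm over their backs; the gripper's body (76 mm by 85 mm) begins 54 mm behind the grasp point. The pads swing forward as they close: fully open they stand 13 mm farther back than shut.
Start: joints at [1.149, 0.353, 1.633, -0, 1.155, -0.002], TCP at [254.735, 570.735, 231.281] pointing down, gripper open.
Joint ranges: [-2.63, 2.63], [-0.92, 2.1], [0.06, 2.66], [-1.3, 4.44], [0, 2.69], [-3.02, 3.02]. Speed limits (rad/s): [2.22, 2.22, 2.79, 3.14, 3.14, 3.14].

## Interface

Orientations are given as [roll, pitch, yaw] about the fixed x, y, z axes, in that order (R = Rz(yaw) Ry(pitch) Rx(roll)).
In Python, from rig import r, vision gives the robot as it stands. The module is installed in compiled form; this text tells all that it offers.
- The arm moves only by the tool play_rows, never from a script. Its argument "steps" is a list of rows, each an object with "delta_pos": the shift along the tool's x, y, z in cm, a list of three; "yaw": the turn about the tool's z in rad; "jaw": the opening in per cent of the stroke, from 0 (shut) to 100 (fully open). A call has exactly 8 rows; each row is the pose to reach, as a shift and turn from the pose commanded when the call began, along the tool's axes at that moment; what a row does not reach only later rows make up. A row lasts 1/10 s, in which the tool goes at most 50 mm and 8.59 degrees, less where a joint would pass 70% of its speed; a pose out of reach is approached as far as the arm can. A call with a gripper value outside its range is refused whole. The fingers move at their own pace and stop on an object; "grip_force" is the grip in N (left out, the last holds). Time passes only in rows, so rows that repeat a pose let the fingers close, or fill a call up. It gives the time, the measured TCP pose, the force, the opening and the grip force at its end, in the units of the state.
- r.sense(): the state, without advancing time (a new reading comes with each control period).
- vision.grab_frame(name): name is "scene" or "top" or "wrist"; returns (picture, depth): 420x560x3 uint8, red, green, blue; 420x560 float32, mm along the optical axis (not along the pixel's ray), 0 where there is no reading.
- vision.calibration(name): a dict with "mtx" (3x3 intrinsics, pixels), "extrinsics" (4x4, takes a point from camera to world coordinates). Camera axes: x right, y down, z forward; pixel columns grow to the right and rows downward; lengths in mm; the calibration is good to about 2 mm. A picture is of the moment at which its call begins: read the wrist's pose just before it. calibration takes no time and is no camera call; for the wrist camera it gives the pose at the moment of the call.
- r.sign_off(): hands the job in; it is judged then, once.
Trained networks look in the newest picture that a camera, given by its name, has taken for a name from the list of things; names that differ only in an ending like _2 or _b are one class to them, and where a whole thing is asked for, a point or a joint stands for the part that bears it (a point fixed in the world has none). Each returns a list of dicts, best first, with "conf" (0 to 1); they miss things now and then, are a little off and sometimes report something else, mostly with a low value. They report only what shows in the picture. A call takes as long as a camera call. They do not tell look-alikes from the thing itself.
- vision.cut_out(camera, thing): "region" (420x560 bool, what is visible of it) and "uv" ([column, row] in pixels, amid what is visible of it).
- vision.landmark_of(camera, thing): "uv" ([column, row] in pixels: a listed point, or the origin of a listed thing).
The state is a dict: "clock": time; "qpos": joint angles; "qvel": joint speeds; "joint_efforts": joint torques, N m; "eef_pos": TCP position; "tcp_rot": TCP orientation; "contact_force": force on the tool from outside, world axes, zero at the start; "wrist_torque": the same for the moment, N m; "opening": opening from 0.0 (shut) to 1.0 (fully open); "grasp_force": force on a finger pad.
Only numpy, scipy, OpenCV 4.12 (cv2) and the standard library are available. Lean on these libraries where they do the work, as an engineer would, in place of code of your own. Each camera call takes 0.05 s, during which the arm holds its last target. There are 200 camera calls.

## Task

Turn the painted disc over with the turner: take the turner from its tray, lift the disc's near edge with the blade and tip it over the step, so that it lies flat on the raised deck, bare steel face up. Do not touch the disc with the gripper or arm, and do not knock over or shift the paint tin or the spray can. Then lay the turner back in its tray with its blade flat on the tray floor, as it was, and let go.

Things in the scene. Friction and masses are not known exactly. Their poses are not given: they have to be found in the camera images.
- board: Fixed wooden turn-over board, 245 mm (x) by 240 mm (y). Origin on the bench under the foot of the step, mid-width; x points away from the robot across the step. Low half (x -117 to 0 mm): floor top at z = 12 mm, with two ribs, tops at z = 24 mm, that carry the disc. Raised deck (x 0 to 128 mm): flat top at z = 32 mm, with a 12 mm high stop strip along its far edge.
- step_edge (a point): Top edge of the upright step between low half and deck: 32 mm above the bench, mid-width, at the board's x = 0.
- channel (a point): Free channel under the disc, open towards the robot; this point is on its floor (board z = 12 mm), mid-width, at its near mouth (board x = -102 mm). It runs along the board's x to the step, 52 mm wide and 12 mm high, between two ribs 8 mm wide (middles at y = -30 and +30 mm).
- lamp (a point): Middle of the underside of the fixed grey lamp bar across the low half, 170 mm above the bench. Bar: 26 mm in x (board x -101 to -74 mm), 66 mm high, 240 mm wide, on 14 mm posts at board y = -108 and +108 mm. A gripper held upright on the turner would strike it during the turn-over; one leaning back along the handle passes under it.
- disc: Loose disc, 90 mm across, 6 mm thick, about 150 g, one face red, one bare steel. Origin: centre of the bare face; z points to the red face. Starts red up on the ribs, far edge 1 to 9 mm from the step. Lift its near edge: it slides to the step, stands with its rim sunk 8 mm between the ribs and, pushed well past upright, tips over the step's edge and falls flat on the deck.
- turner: Loose turner (spatula), about 130 g. Flat steel blade 90 x 32 x 2.5 mm. Origin: middle of the blade's rear end, underside; x points to the tip, z up. The black handle (20 mm wide in y, 18 mm deep) leans back 40 degrees from vertical: its axis runs from the origin along (-0.643, 0, 0.766), handle from 30 to 115 mm along it. Stands by itself on its flat blade.
- turner_grip (a point): Point on the handle's axis to grip, 80 mm along it from the turner's origin (35 mm below the handle's top end). Grip across y, 20 mm wide, with the fingers pointing down along the handle.
- turner_tip (a point): Middle of the blade's front edge, on the underside, 90 mm ahead of the turner's origin.
- rest: Fixed dark steel tray for the turner, 122 x 64 mm. Origin on the bench; x along the tray, away from the robot; floor top at z = 4 mm; walls 14 mm high at both sides (inner faces y = -28, +28 mm) and the far end (inner face x = 102 mm); near end (x = -16 mm) open. The turner starts with its origin within 6 mm of 4 mm above this one, axes nearly along the tray's.
- paint_tin: Small paint tin, 78 mm across, 78 mm high, upright left of the board, towards the back; origin at the centre of its bottom. Leave it standing.
- spray_can: Grey spray can with a yellow cap, 67 mm across, 230 mm high, upright at the back; origin at the centre of its bottom. Leave it standing.
Things that resemble listed ones, but are neither listed nor needed, are in the scene too. There is more than one size of the turner; the job needs the larger.

How it is judged (in metres and radians):
On the way, in this order (a step that is already met when the one before it is completed fails the run):
1. the turner is lifted out of its tray, the disc still lying (z of turner in the frame of rest above 0.03 m and contact force between the fingers and turner above 1 N and angle between disc's own z axis and vertical below 0.2 rad), for 0.1 s.
2. the turner holds the disc up steeply, more than 50 degrees from its first lie (angle between disc's own z axis and vertical between 0.87 and 2.2 rad and contact force between turner and disc above 0.05 N and contact force between the fingers and turner above 1 N), for 0.05 s.
3. the disc lies bare face up on the raised deck (angle between disc's own z axis and vertical above 3.05 rad and x of disc in the frame of board above 0.01 m), for 0.2 s.
At the end, for the whole second after the job is handed in: The disc lies flat (within 5 degrees) and at rest on the raised deck, bare face up, centre 10 to 100 mm beyond the step; the turner stands in its tray, blade flat (within 5 degrees) on the floor, its origin within 16 mm (20 mm towards the robot) of the tray's in x and y, released (all of step 3 and x of disc in the frame of board below 0.1 m and y of disc in the frame of board between -0.09 and 0.09 m and z of disc in the frame of board between 0.034 and 0.042 m and linear speed of each of disc, turner below 0.02 m/s and x of turner in the frame of rest between -0.02 and 0.016 m and y of turner in the frame of rest between -0.016 and 0.016 m and z of turner in the frame of rest below 0.009 m and angle between turner's own z axis and vertical below 0.09 rad); the robot touches nothing.
It fails at once if the gripper touches the disc (contact force between the fingers and disc above 0.3 N).
It fails at once if the arm touches the disc (contact force between the arm and disc above 0.3 N).
It fails at once if the paint tin is tipped or pushed more than 40 mm (angle between paint_tin's own z axis and vertical above 0.5 rad or distance of paint_tin from where it was at the start of the episode above 0.04 m).
It fails at once if the spray can is tipped or pushed more than 40 mm (angle between spray_can's own z axis and vertical above 0.5 rad or distance of spray_can from where it was at the start of the episode above 0.04 m).
It also fails if it takes over 67 s, if anything falls off the work surface, if the arm or the gripper's body presses on something with over 40 N, if the wrist force passes 120 N, or if a joint passes its speed limit or range.

## Working session

There is one attempt and no reset: what is moved stays moved. The work goes in short steps, Python scripts to look and compute and a tool call to move; the robot and the scene stay as the last step left them, time stands still between calls to the robot, and variables do not carry over. Pictures are saved under pics/ and viewed, at most 10 in all, crops included, and the job is handed in when it is done.

Besides the shell and the picture viewer there is one more tool, called by a JSON object that holds its "api" and its "payload", one argument or row to a line. play_rows: Moves the arm, as the interface text tells. Its arguments: {"type":"object","properties":{"steps":{"type":"array"},"grip_force":{"type":"number"}},"required":["steps"]}

```bash
mkdir -p pics
cat > h.py <<'E'
from rig import r, vision
import numpy as np, cv2
from scipy.spatial.transform import Rotation as R
def grab(c,name=None):
    p,d=vision.grab_frame(c)
    if name: cv2.imwrite(f'pics/{name}.png',p[:,:,::-1])
    return p,d
def world(c,uv,d=None,z=None):
    k=vision.calibration(c);K=np.array(k['mtx']);T=np.array(k['extrinsics'])
    v=np.linalg.inv(K)@np.array([uv[0],uv[1],1.])
    if z is not None:
        w=T[:3,:3]@v; return T[:3,3]+w*(z-T[2,3])/w[2]
    return T[:3,:3]@(v*d)+T[:3,3]
def pix(c,X):
    k=vision.calibration(c);K=np.array(k['mtx']);T=np.linalg.inv(np.array(k['extrinsics']))
    p=K@(T[:3,:3]@np.array(X)+T[:3,3]); return p[:2]/p[2]
E
python3 - <<'E'
from h import *
np.set_printoptions(precision=2,suppress=True)
s=r.sense(); print(s)
for c in ('scene','top','wrist'):
    p,d=grab(c,c+'0'); k=vision.calibration(c); print(c,np.array(k['extrinsics'])[:3].round(2).tolist())
    if c=='wrist': continue
    for n in ('board','step_edge','channel','lamp','disc','turner','turner_grip','turner_tip','rest','paint_tin','spray_can'):
        o=vision.landmark_of(c,n)
        print(c,n,[(np.round(q['uv']).tolist(),round(q['conf'],2)) for q in o[:4]])
a=cv2.imread('pics/top0.png');b=cv2.imread('pics/scene0.png')
E
```

```text
{'clock': 0.0, 'qpos': array([ 1.15,  0.35,  1.63,  0.  ,  1.16, -0.  ]), 'qvel': array([-0., -0.,  0., -0.,  0.,  0.]), 'joint_efforts': array([ -0.  , -60.53, -34.21,  -0.  ,   0.01,  -0.  ]), 'eef_pos': array([254.55, 570.32, 230.54]), 'tcp_rot': array([-3.14, -0.  ,  2.72]), 'contact_force': array([-1.03,  0.18, -0.58]), 'wrist_torque': array([ 0.01, -0.06, -0.  ]), 'grasp_force': 0.0, 'opening': 1.0014123312804861}
scene [[0.55, -0.5, 0.67, -213.42], [-0.83, -0.32, 0.45, -632.28], [-0.01, -0.81, -0.59, 805.2]]
scene board [([373.0, 249.0], 0.84)]
scene step_edge [([372.0, 242.0], 0.78)]
scene channel [([344.0, 272.0], 0.75)]
scene lamp [([354.0, 213.0], 0.83)]
scene disc [([361.0, 255.0], 0.86)]
scene turner [([334.0, 342.0], 0.67), ([248.0, 220.0], 0.66)]
scene turner_grip [([324.0, 320.0], 0.88), ([252.0, 215.0], 0.5)]
scene turner_tip [([365.0, 365.0], 0.89), ([246.0, 202.0], 0.84)]
scene rest [([246.0, 221.0], 0.62)]
scene paint_tin [([313.0, 200.0], 0.61)]
scene spray_can [([240.0, 173.0], 0.61)]
top [[0.01, -1.0, 0.1, 461.56], [-1.0, -0.0, 0.01, -103.07], [-0.01, -0.1, -1.0, 1433.46]]
top board [([357.0, 190.0], 0.77), ([191.0, 155.0], 0.65)]
top step_edge [([362.0, 188.0], 0.83)]
top channel [([354.0, 225.0], 0.64), ([245.0, 210.0], 0.38)]
top lamp [([362.0, 214.0], 0.66)]
top disc [([357.0, 206.0], 0.8)]
top turner [([245.0, 206.0], 0.75), ([384.0, 289.0], 0.4)]
top turner_grip [([257.0, 223.0], 0.92), ([369.0, 290.0], 0.64)]
top turner_tip [([225.0, 182.0], 0.92)]
top rest [([244.0, 213.0], 0.57), ([363.0, 214.0], 0.32)]
top paint_tin [([278.0, 154.0], 0.76), ([229.0, 184.0], 0.47)]
top spray_can [([191.0, 156.0], 0.65)]
wrist [[0.41, 0.88, 0.24, 193.88], [0.91, -0.39, -0.11, 598.22], [-0.0, 0.26, -0.96, 374.28]]
```

View pics/top0.png

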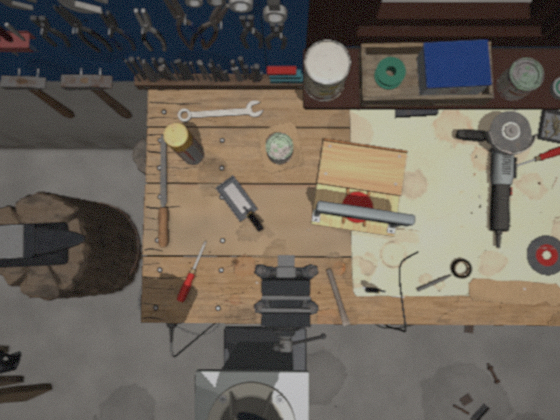

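View pics/scene0.png

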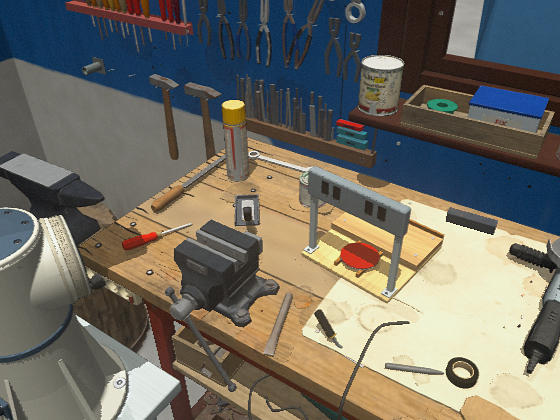

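Run:
```python
from h import *
np.set_printoptions(precision=1,suppress=True)
grab('top')
print(np.array(vision.calibration('top')['mtx'])[0])
P={'step':((362,188),32),'chan':((354,225),12),'lamp':((362,214),170),'disc':((357,206),26),'t_origin':((245,206),4),'t_grip':((257,223),65),'t_tip':((225,182),4),'rest':((244,213),0),'tin':((278,154),40),'can':((191,156),0),'small':((384,289),0),'vise':((285,290),130)}
for k,(u,z) in P.items(): print(k,world('top',u,z=z))
im=cv2.imread('pics/top0.png')
c=cv2.resize(im[120:260,200:430],None,fx=3.4,fy=3.4,interpolation=cv2.INTER_CUBIC);cv2.imwrite('pics/crop1.png',c)
```

```text
[498.5   0.  283.1]
step [ 666.5 -312.4   32. ]
chan [ 562.8 -291.6   12. ]
lamp [ 579.6 -291.1  170. ]
disc [ 615.8 -298.6   26. ]
t_origin [616.7  21.1   4. ]
t_grip [563.2 -17.9  65. ]
t_tip [686.5  80.1   4. ]
rest [596.8  24.1   0. ]
tin [761.9 -73.9  40. ]
can [763.6 181.6   0. ]
small [ 381.9 -376.7    0. ]
vise [385.  -96.2 130. ]
```

View pics/crop1.png

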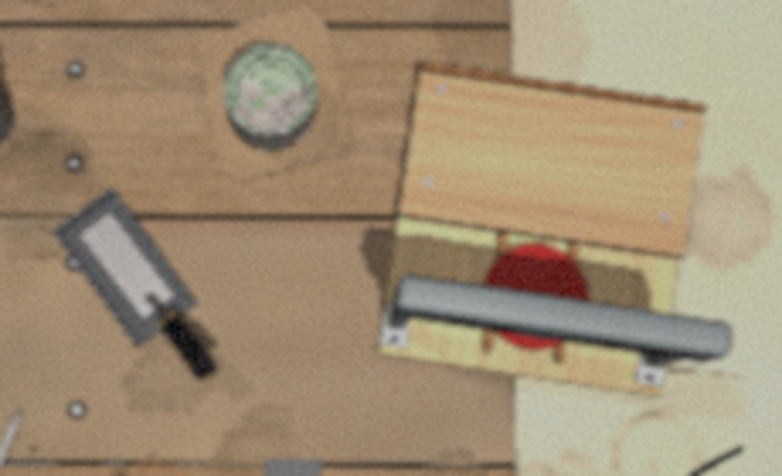

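{"api": "play_rows", "payload": {
  "steps": [
    {"delta_pos":[-55.4,-34.6,0],"yaw":-1.05,"jaw":100},
    {"delta_pos":[-55.4,-34.6,0],"yaw":-1.05,"jaw":100},
    {"delta_pos":[-55.4,-34.6,0],"yaw":-1.05,"jaw":100},
    {"delta_pos":[-55.4,-34.6,0],"yaw":-1.05,"jaw":100},
    {"delta_pos":[-55.4,-34.6,0],"yaw":-1.05,"jaw":100},
    {"delta_pos":[-55.4,-34.6,0],"yaw":-1.05,"jaw":100},
    {"delta_pos":[-55.4,-34.6,0],"yaw":-1.05,"jaw":100},
    {"delta_pos":[-55.4,-34.6,0],"yaw":-1.05,"jaw":100}
  ]
}}

```text
clock: 2.1
eef_pos: [467.5, 255.7, 231.6]
tcp_rot: [3.142, 0.001, -2.506]
contact_force: [0.6, 0.8, 1.0]
opening: 0.998
grasp_force: 0.0
```

{"api": "play_rows", "payload": {
  "steps": [
    {"delta_pos":[1.4,-27.3,0],"yaw":0,"jaw":100},
    {"delta_pos":[1.4,-27.3,0],"yaw":0,"jaw":100},
    {"delta_pos":[1.4,-27.3,0],"yaw":0,"jaw":100},
    {"delta_pos":[1.4,-27.3,0],"yaw":0,"jaw":100},
    {"delta_pos":[1.4,-27.3,0],"yaw":0,"jaw":100},
    {"delta_pos":[1.4,-27.3,0],"yaw":0,"jaw":100},
    {"delta_pos":[1.4,-27.3,0],"yaw":0,"jaw":100},
    {"delta_pos":[1.4,-27.3,0],"yaw":0,"jaw":100}
  ]
}}

```text
clock: 2.9
eef_pos: [616.1, 28.1, 231.0]
tcp_rot: [3.141, -0.0, -2.513]
contact_force: [0.4, -0.0, 0.5]
opening: 0.995
grasp_force: 0.0
```

Run:
```python
from h import *
np.set_printoptions(precision=1,suppress=True)
s=r.sense();print(s['eef_pos'],s['tcp_rot'],s['qpos'])
p,d=grab('wrist','w1')
for n,z in (('turner',4),('turner_grip',65.3),('turner_tip',4),('rest',0)):
    for q in vision.landmark_of('wrist',n)[:2]: print(n,q['uv'],round(q['conf'],2),world('wrist',q['uv'],z=z))
```

```text
[616.1  28.1 231. ] [ 3.1 -0.  -2.5] [ 0.   0.3  1.7  0.   1.1 -2.2]
turner [278.7, 163.0] 0.9 [601.6  18.3   4. ]
turner_grip [278.1, 123.0] 0.92 [564.3  -9.4  65.3]
turner_tip [281.5, 235.6] 0.65 [674.3  76.    4. ]
rest [284.4, 164.0] 0.83 [599.3  25.1   0. ]
```

View pics/w1.png

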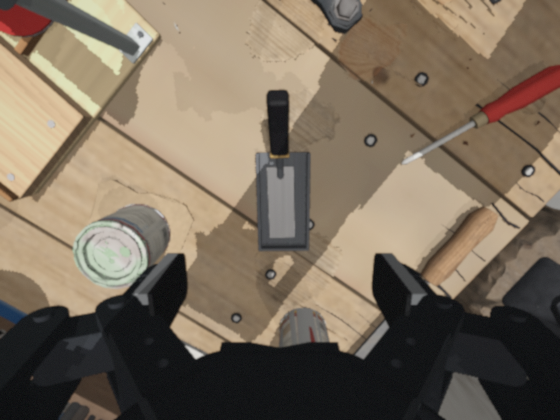

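Run:
```python
from h import *
np.set_printoptions(precision=1,suppress=True)
p,d=grab('wrist')
g=cv2.cvtColor(p,cv2.COLOR_RGB2GRAY).astype(int)
sub=g[150:250,255:315]
print(sub[10::12,::3])
def line(pts,z):
    w=np.array([world('wrist',q,z=z) for q in pts])[:,:2];c=w.mean(0);v=np.linalg.svd(w-c)[2][0];v*=np.sign(v[0])
    return c,np.degrees(np.arctan2(v[1],v[0])),w[[0,-1]]
# blade: bright pixels in tray interior
pts=[];
for row in range(182,234):
    x=np.where(g[row,262:305]>105)[0]+262
    if len(x)>8: pts.append((x.mean(),row))
print('blade',len(pts),line(pts,6.5))
h=[]
for row in range(96,148):
    x=np.where(g[row,262:296]<45)[0]+262
    if len(x)>6: h.append((x.mean(),row,len(x)))
h=np.array(h);print(h[::8])
# side edges tray by region
m=vision.cut_out('wrist','rest')[0]['region'];t=[]
for row in range(165,245):
    x=np.where(m[row])[0]
    if len(x)>20:t.append(((x.min()+x.max())/2,row))
print('tray',line(t,10), np.where(m.any(1))[0][[0,-1]])
m=vision.cut_out('wrist','turner')[0]['region'];print('turner rows',np.where(m.any(1))[0][[0,-1]])
zz=d[100:245:8,279]; print(np.array([world('wrist',(279,100+8*i),d=zz[i]) for i in range(len(zz))]))
```

```text
[[133 103 133 133 114  85  80  60  65  63  78  80  81  80  80  78  75  60
   99 120]
 [125  68  80  82 139 146 145  91  77  93 146 146 145  82  78  77  76  61
   98 120]
 [ 91  72  80  81 136 145 143 144 144 141 144 144 144  79  77  78  75  66
  101 120]
 [103  70  78  82 120 142 142 142 142 139 144 142 142  81  79  78  77  71
  101 120]
 [103  74  79  82 105 140 139 139 140 138 141 139 141  86  79  79  76  74
  103 120]
 [ 98  77  75  79  96 139 138 138 138 137 140 139 139  96  80  79  76  74
   63  90]
 [107  75  73  79  82 138 137 137 138 137 139 138 138  92  79  79  72  76
  106 114]
 [112  79  56  59  59  59  58  59  60  57  57  59  58  58  58  59  54  77
  106 116]]
blade 52 (array([645.4,  51.9]), np.float64(38.37489950432398), array([[620.1,  32. ],
       [671.4,  72.6]]))
[[276.5  96.   20. ]
 [276.5 108.   20. ]
 [277.  116.   19. ]
 [277.  124.   19. ]
 [277.5 132.   18. ]
 [278.  140.   17. ]]
tray (array([640.3,  51.4]), np.float64(36.633481660000676), array([[601.1,  22.3],
       [681.7,  81.4]])) [152 250]
turner rows [ 89 236]
[[548.8 -20.4  96.2]
 [554.  -16.7  93.4]
 [559.2 -12.8  84.9]
 [564.9  -8.7  77. ]
 [571.   -4.2  68.4]
 [577.6   0.6  57.8]
 [584.7   5.8  47.9]
 [592.3  11.3  37.5]
 [601.2  17.8  19.7]
 [609.5  23.8  14. ]
 [618.4  30.3   5.5]
 [626.2  36.    6.6]
 [634.1  41.8   7.5]
 [642.1  47.6   8.2]
 [650.7  53.9   6.7]
 [659.2  60.1   6.2]
 [667.2  66.    8.1]
 [675.9  72.3   8.1]
 [685.5  79.3   5.3]]
```

{"api": "play_rows", "payload": {
  "steps": [
    {"delta_pos":[4.5,-0.2,0],"yaw":-0.04,"jaw":100},
    {"delta_pos":[7.9,-0.3,1],"yaw":-0.04,"jaw":100},
    {"delta_pos":[7.9,-0.3,5],"yaw":-0.04,"jaw":90},
    {"delta_pos":[7.9,-0.3,9],"yaw":-0.04,"jaw":80},
    {"delta_pos":[7.9,-0.3,13],"yaw":-0.04,"jaw":70},
    {"delta_pos":[7.9,-0.3,16],"yaw":-0.04,"jaw":60},
    {"delta_pos":[7.9,-0.3,17.1],"yaw":-0.04,"jaw":60},
    {"delta_pos":[7.9,-0.3,17.1],"yaw":-0.04,"jaw":60}
  ]
}}

```text
clock: 4.1
eef_pos: [553.4, -20.5, 59.2]
tcp_rot: [3.14, -0.002, -2.471]
contact_force: [-0.4, 0.3, -0.4]
opening: 0.597
grasp_force: 0.0
```

{"api": "play_rows", "payload": {
  "steps": [
    {"delta_pos":[0,0,0],"yaw":0,"jaw":40},
    {"delta_pos":[0,0,0],"yaw":0,"jaw":30},
    {"delta_pos":[0,0,0],"yaw":0,"jaw":20},
    {"delta_pos":[0,0,0],"yaw":0,"jaw":5},
    {"delta_pos":[0,0,0],"yaw":0,"jaw":0},
    {"delta_pos":[0,0,0],"yaw":0,"jaw":0},
    {"delta_pos":[0,0,0],"yaw":0,"jaw":0},
    {"delta_pos":[0,0,0],"yaw":0,"jaw":0}
  ],
  "grip_force": 100
}}

```text
clock: 4.9
eef_pos: [555.3, -20.8, 61.9]
tcp_rot: [-3.14, 0.002, -2.471]
contact_force: [-1.1, -0.1, 7.0]
opening: 0.22
grasp_force: 97.4
```

Run:
```python
from h import *
np.set_printoptions(precision=3,suppress=True)
s=r.sense();print(s['eef_pos'],s['tcp_rot'],s['contact_force'],s['wrist_torque'],s['qpos'])
grab('wrist','w2')
for n,z in (('turner',4),('turner_tip',4)):
    for q in vision.landmark_of('wrist',n)[:2]: print(n,q['uv'],round(q['conf'],2),world('wrist',q['uv'],z=z))
```

```text
[555.328 -20.775  61.893] [-3.14   0.002 -2.471] [-1.13  -0.126  6.959] [0.198 0.023 0.117] [-0.04   0.465  1.912  0.     0.762 -2.281]
turner [278.8, 301.0] 0.88 [603.729  17.102   4.   ]
```

View pics/w2.png

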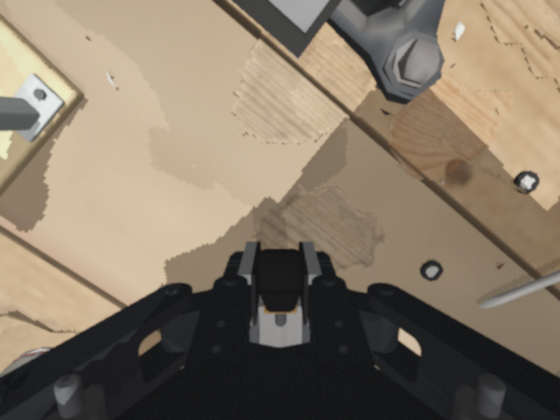

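{"api": "play_rows", "payload": {
  "steps": [
    {"delta_pos":[0,0,-1],"yaw":0,"jaw":0},
    {"delta_pos":[0,0,-4],"yaw":0,"jaw":0},
    {"delta_pos":[0,0,-8],"yaw":0,"jaw":0},
    {"delta_pos":[0,0,-12],"yaw":0,"jaw":0},
    {"delta_pos":[0,0,-16],"yaw":0.12,"jaw":0},
    {"delta_pos":[1,-4,-20],"yaw":0.24,"jaw":0},
    {"delta_pos":[2,-8,-24],"yaw":0.36,"jaw":0},
    {"delta_pos":[3,-12,-27],"yaw":0.48,"jaw":0}
  ]
}}

```text
clock: 5.85
eef_pos: [600.2, -122.7, 324.0]
tcp_rot: [-3.141, 0.002, -2.955]
contact_force: [1.2, 0.3, -1.7]
opening: 0.217
grasp_force: 98.1
```

{"api": "play_rows", "payload": {
  "steps": [
    {"delta_pos":[-1.5,-4,0],"yaw":0.1,"jaw":0},
    {"delta_pos":[-3,-8,0],"yaw":0.2,"jaw":0},
    {"delta_pos":[-4.5,-12,0],"yaw":0.32,"jaw":0},
    {"delta_pos":[-6,-16,0],"yaw":0.32,"jaw":0},
    {"delta_pos":[-7.8,-21.4,0],"yaw":0.32,"jaw":0},
    {"delta_pos":[-7.8,-21.4,0],"yaw":0.32,"jaw":0},
    {"delta_pos":[-7.8,-21.4,0],"yaw":0.32,"jaw":0},
    {"delta_pos":[-7.8,-21.4,0],"yaw":0.32,"jaw":0}
  ]
}}

```text
clock: 6.65
eef_pos: [716.7, -316.7, 320.9]
tcp_rot: [3.141, -0.001, 3.012]
contact_force: [0.3, 0.4, -0.5]
opening: 0.216
grasp_force: 98.1
```

Run:
```python
from h import *
np.set_printoptions(precision=3,suppress=True)
s=r.sense();print(s['eef_pos'],s['tcp_rot'],s['contact_force'],s['wrist_torque'],s['qpos'])
p,d=grab('wrist','w3'); np.save('w3d.npy',d)
for n,z in (('board',0),('step_edge',32),('channel',12),('disc',26),('lamp',170)):
    for q in vision.landmark_of('wrist',n)[:2]: print(n,q['uv'],round(q['conf'],2),world('wrist',q['uv'],z=z))
```

```text
[ 716.655 -316.697  320.934] [ 3.141 -0.001  3.012] [ 0.26   0.371 -0.464] [ 0.05   0.139 -0.059] [-0.418  0.554  1.128  0.     1.46  -1.859]
board [286.7, 129.2] 0.82 [ 664.181 -298.252    0.   ]
step_edge [287.4, 126.5] 0.7 [ 660.013 -297.567   32.   ]
channel [288.8, 50.4] 0.67 [ 563.211 -283.457   12.   ]
channel [290.5, 27.0] 0.63 [ 535.766 -277.886   12.   ]
disc [283.5, 91.9] 0.61 [ 615.242 -297.471   26.   ]
disc [441.7, 185.8] 0.32 [771.295 -87.075  26.   ]
lamp [288.5, 27.4] 0.56 [ 576.197 -290.243  170.   ]
```

View pics/w3.png

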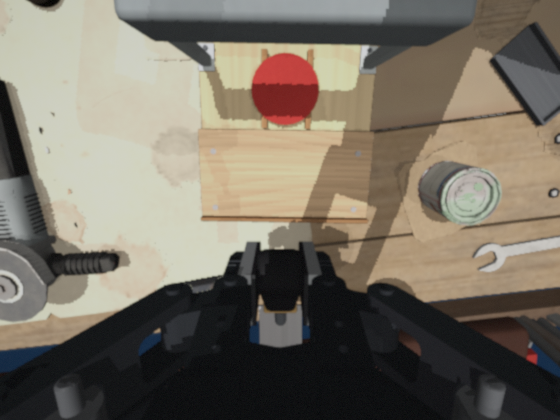

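Run:
```python
from h import *
np.set_printoptions(precision=2,suppress=True)
p,d=vision.grab_frame('wrist')
g=cv2.cvtColor(p,cv2.COLOR_RGB2GRAY).astype(float); hsv=cv2.cvtColor(p,cv2.COLOR_RGB2HSV)
W=lambda u,z:world('wrist',u,z=z)[:2]
red=((hsv[...,0]<8)|(hsv[...,0]>172))&(hsv[...,1]>150)&(hsv[...,2]>80)
n,l,st,c=cv2.connectedComponentsWithStats(red[:160,200:380].astype(np.uint8));i=1+st[1:,4].argmax();m=(l==i)
cn=max(cv2.findContours(m.astype(np.uint8),0,1)[0],key=len)[:,0]+[200,0]
pts=np.array([W(q,30) for q in cn]);(cx,cy),rad=cv2.minEnclosingCircle(pts.astype(np.float32)); print('disc',cx,cy,rad)
# step line: darkest gradient row per column
cols=[c for c in list(range(206,258))+list(range(315,368))];L=[]
for c_ in cols:
    k=np.argmax(np.abs(np.diff(cv2.GaussianBlur(g,(1,3),0)[118:142,c_])))+118.5;L.append((c_,k))
L=np.array(L);b=np.polyfit(L[:,0],L[:,1],1);r_=L[:,1]-np.polyval(b,L[:,0]);ok=abs(r_-np.median(r_))<2;b=np.polyfit(L[ok,0],L[ok,1],1);print('line',b,ok.mean())
A=W((205,np.polyval(b,205)),32);B=W((368,np.polyval(b,368)),32);v=B-A;print('step',A,B,'yaw',np.degrees(np.arctan2(-v[0],v[1])))
# deck side edges at rows
for row in (150,180,205):
    gr=np.abs(np.gradient(g[row]));print(row,190+gr[190:215].argmax(),355+gr[355:385].argmax())
    a=W((190+gr[190:215].argmax(),row),32);bb=W((355+gr[355:385].argmax(),row),32);print((a+bb)/2,np.linalg.norm(a-bb))
for row in (52,56,60,121,125): print(row,g[row,255:320:1].astype(int))
for u in ((230,160),(340,190),(230,115),(285,90)): print(u,world('wrist',u,d=d[u[1],u[0]]))
```

```text
disc 611.7877197265625 -295.41009521484375 44.721839904785156
line [  0.02 114.85] 0.6095238095238096
step [ 634.97 -406.71] [ 666.44 -189.71] yaw -8.252650119047898
150 198 372
[ 691.02 -305.4 ] 240.09118021573917
180 199 370
[ 732.59 -311.31] 242.07453442904472
205 201 366
[ 768.81 -317.32] 238.74416349733843
52 [188 190 191 193 193 184 163 149 144 140 137 138 149 167 183 193 195 192
 190 189 184 178 175 174 167 154 144 141 136 135 133 136 142 148 157 160
 161 167 180 189 193 194 195 197 197 198 198 198 199 199 198 185 154 142
 143 139 136 137 148 172 190 196 199 201 202]
56 [191 193 194 195 194 185 165 154 151 147 143 136 125 115 125 135 122 112
 105 105 105 105 105 105 106 104 105 105 105 103 101 101 101 101 101 101
 103 104 104 104 103 105 105 106 117 138 162 181 192 197 197 180 143 143
 146 143 142 145 150 166 189 198 201 202 203]
60 [196 197 199 201 199 186 164 150 136 121 110 107 107 107 106 105 106 105
 106 107 106 105 105 103 106 106 106 105 105 105 105 105 105 106 106 106
 105 105 105 104 104 105 105 105 105 104 104 102 104 107 113 117 121 141
 149 147 145 149 169 193 201 204 204 205 205]
121 [195 197 198 198 196 186 168 158 154 149 147 137 127 149 160 148 135 126
 118 112 111 110 109 107 108 106 107 108 108 108 108 108 108 107 107 107
 108 107 108 109 114 118 124 129 133 141 147 146 137 123 125 150 151 148
 145 146 165 187 183 186 197 200 200 199 199]
125 [195 196 198 200 199 187 168 158 153 150 146 137 134 170 200 205 204 201
 199 194 180 171 162 148 141 140 138 134 130 130 132 133 139 146 150 152
 152 151 149 150 151 163 183 198 201 202 205 203 193 166 142 149 152 147
 151 172 196 205 206 206 206 206 206 205 205]
(230, 160) [ 694.95 -383.22   30.67]
(340, 190) [ 757.46 -234.31   30.82]
(230, 115) [ 634.78 -375.73   12.05]
(285, 90) [ 613.55 -295.66   30.01]
```

Run:
```python
from h import *
np.set_printoptions(precision=2,suppress=True)
p,d=vision.grab_frame('wrist')
W=lambda u,z:world('wrist',u,z=z)[:2]
E=[]
for c in list(range(206,256,4))+list(range(318,368,4)):
    z=np.array([world('wrist',(c,q),d=d[q,c])[2] for q in range(112,145)])
    k=np.where(z>24)[0][0]; E.append((c,112+k-.5))
E=np.array(E);b=np.polyfit(E[:,0],E[:,1],1);print(E[:,1],b)
A=W((210,np.polyval(b,210)),32);B=W((364,np.polyval(b,364)),32);v=B-A;print('step',A,B,'yaw',np.degrees(np.arctan2(-v[0],v[1])))
m=[W((287.2,52),24),W((285.8,125),24)];print('mid',m)
c=np.array([691.02,-305.4]);
for y in (-8,-8.3,-8.7):
    t=np.radians(y);ex=np.array([np.cos(t),np.sin(t)]);ey=np.array([-ex[1],ex[0]])
    print(y,'stepx',[(q-c)@ex for q in (A,B)],'deckmid y',[(np.array(q)-c)@ey for q in ((732.59,-311.31),(768.8,-317.3))],'ribs',[(q-c)@ey for q in m],'disc',(np.array([611.8,-295.4])-c)@np.c_[ex,ey])
```

```text
[127.5 127.5 127.5 128.5 128.5 128.5 128.5 128.5 128.5 128.5 128.5 128.5
 128.5 129.5 129.5 128.5 129.5 130.5 124.5 130.5 130.5 114.5 130.5 130.5
 130.5 130.5] [  0.   127.84]
step [ 648.93 -402.67] [ 676.22 -195.84] yaw -7.516454968693003
mid [array([ 567.36, -287.04]), array([ 658.14, -300.18])]
-8 stepx [np.float64(-28.138212972835426), np.float64(-29.898830225387524)] deckmid y [np.float64(-0.06705847935277824), np.float64(-0.9593062253508357)] ribs [np.float64(0.9682794778979192), np.float64(0.5958818122753374)] disc [-79.84  -1.12]
-8.3 stepx [np.float64(-27.602805710370642), np.float64(-30.455686388961016)] deckmid y [np.float64(0.15278986221282945), np.float64(-0.5473315760650784)] ribs [np.float64(0.3137027834721944), np.float64(0.4215971170011235)] disc [-79.83  -1.54]
-8.7 stepx [np.float64(-26.88775474175716), np.float64(-31.196859814764107)] deckmid y [np.float64(0.44591342663756567), np.float64(0.001989345805338653)] ribs [np.float64(-0.5590764189612246), np.float64(0.18920036962072548)] disc [-79.82  -2.1 ]
```

Run:
```python
from h import *
np.set_printoptions(precision=0,suppress=True,linewidth=200)
p,d=vision.grab_frame('top')
k=vision.calibration('top');K=np.array(k['mtx']);T=np.array(k['extrinsics'])
v,u=np.mgrid[:420,:560];P=np.stack([(u-K[0,2])/K[0,0]*d,(v-K[1,2])/K[1,1]*d,d],-1)@T[:3,:3].T+T[:3,3]
m=(d>0);H=np.zeros((14,16))
for i,x in enumerate(range(270,550,20)):
    for j,y in enumerate(range(-100,-420,-20)):
        s=m&(P[...,0]>=x)&(P[...,0]<x+20)&(P[...,1]<=y)&(P[...,1]>y-20)
        H[i,j]=P[...,2][s].max() if s.any() else -1
print('cols y from',list(range(-100,-420,-20)))
for i,x in enumerate(range(270,550,20)): print(x,H[i])
```

```text
cols y from [-100, -120, -140, -160, -180, -200, -220, -240, -260, -280, -300, -320, -340, -360, -380, -400]
270 [839. 837. 836. 834. 830. 826.  -1.  -1.  -1.  -1.  -1.  -1.  -1.  -1.   2.   5.]
290 [837. 836. 834. 828. 823. 815.  -1.  -1.  -1.  -1.  -1.  -1.  -1.  -1.   3.   5.]
310 [832. 827. 821. 813. 809. 794.  -1.  -1.  -1.  -1.  -1.  -1.  -1.  -1.  -1.   3.]
330 [819. 813. 810. 807. 803. 793. 767.  -1.  -1.  -1.  -1.  -1.  -1.  -1.  -1.   4.]
350 [805. 805. 804. 802. 797. 792. 776.  -1.  -1.  -1.  -1.  -1.  -1.  -1.  -1.  -1.]
370 [796. 799. 798. 797. 792. 787. 777. 758.  -1.  -1.  -1.  -1.  -1.  -1.  -1.  -1.]
390 [784. 791. 791. 789. 786. 783. 776. 760.  -1.  -1.  -1.  -1.  -1.  -1.  -1.  14.]
410 [767. 784. 784. 784. 780. 779. 774. 761.  -1.  -1.  -1.  -1.  -1.  -1.  -1.  -1.]
430 [125. 772. 776. 777. 776. 773. 769. 760. 734.  -1.  -1.  -1.  -1.  -1.  -1.  -1.]
450 [101. 759. 768. 771. 770. 769. 767. 758. 742.  -1.  -1.  -1.  -1.  -1.  -1.  -1.]
470 [100.   5. 758. 763. 765. 764. 761. 754. 741.  -1.  -1.  -1.  -1.  -1.  -1.  -1.]
490 [  5.   3. 739. 754. 758. 757. 753. 750. 740. 713.  -1.  -1.  -1.  -1.  -1.  -1.]
510 [  6.   5.   6. 740. 750. 750. 749. 745. 739. 727. 723.  -1.  -1.  -1.  -1.  -1.]
530 [  3.   3.   6. 717. 736. 742. 745. 745. 739. 730. 729.  -1.  -1.  -1.  -1.  -1.]
```

{"api": "play_rows", "payload": {
  "steps": [
    {"delta_pos":[4.8,0.2,0],"yaw":0.0135,"jaw":0},
    {"delta_pos":[9.6,0.4,0],"yaw":0.0135,"jaw":0},
    {"delta_pos":[14.4,0.6,0],"yaw":0.0135,"jaw":0},
    {"delta_pos":[19.2,0.8,0],"yaw":0.0135,"jaw":0},
    {"delta_pos":[24,1,0],"yaw":0.0135,"jaw":0},
    {"delta_pos":[28.5,1.1,0],"yaw":0.0135,"jaw":0},
    {"delta_pos":[31.7,1.1,0],"yaw":0.0135,"jaw":0},
    {"delta_pos":[31.7,1.1,0],"yaw":0.0135,"jaw":0}
  ]
}}

```text
clock: 7.9
eef_pos: [400.8, -264.7, 321.1]
tcp_rot: [-3.141, -0.001, 2.997]
contact_force: [0.2, 0.9, -1.1]
opening: 0.221
grasp_force: 98.2
```

{"api": "play_rows", "payload": {
  "steps": [
    {"delta_pos":[0,0,4],"yaw":0,"jaw":0},
    {"delta_pos":[0,0,8],"yaw":0,"jaw":0},
    {"delta_pos":[0,0,12],"yaw":0,"jaw":0},
    {"delta_pos":[0,0,16],"yaw":0,"jaw":0},
    {"delta_pos":[0,0,20],"yaw":0,"jaw":0},
    {"delta_pos":[0,0,22],"yaw":0,"jaw":0},
    {"delta_pos":[0,0,22],"yaw":0,"jaw":0},
    {"delta_pos":[0,0,22],"yaw":0,"jaw":0}
  ]
}}

```text
clock: 8.7
eef_pos: [405.1, -265.8, 101.0]
tcp_rot: [-3.142, 0.0, 2.998]
contact_force: [0.8, 0.9, -0.8]
opening: 0.217
grasp_force: 98.1
```

Run:
```python
from h import *
np.set_printoptions(precision=3,suppress=True)
s=r.sense();print(s['eef_pos'],s['tcp_rot'],s['contact_force'],s['wrist_torque'],s['qpos'])
t=s['eef_pos'];f=np.radians(-8.2);ex=np.array([np.cos(f),np.sin(f),0]);S=np.array([663,-301,0])
print('board xy',(t-S)@ex,(t-S)@np.array([-ex[1],ex[0],0]))
tip=t+151.7*ex-[0,0,58];org=tip-90*ex
p,d=grab('scene','s1')
for X in (tip,org): print('pred',pix('scene',X))
for n in ('turner_tip','turner','turner_grip','channel','step_edge'):
    print(n,[(np.round(q['uv'],1).tolist(),round(q['conf'],2)) for q in vision.landmark_of('scene',n)[:3]])
print('chan,step pred',pix('scene',S-102*ex+[0,0,12]),pix('scene',S+[0,0,32]))
im=cv2.imread('pics/s1.png');cv2.imwrite('pics/s1c.png',cv2.resize(im[150:330,230:470],None,fx=3.3,fy=3.3,interpolation=cv2.INTER_CUBIC))
```

```text
[ 405.093 -265.789  100.998] [-3.142  0.     2.998] [ 0.826  0.927 -0.783] [-0.017  0.067 -0.082] [-0.584  0.315  2.04   0.     0.786 -2.011]
board xy -260.2921725000507 -1.934289054392889
pred [345.765 262.788]
pred [320.818 284.624]
turner_tip [([344.2, 263.7], 0.73), ([366.4, 364.0], 0.53)]
turner [([321.6, 283.3], 0.91), ([334.7, 342.2], 0.59)]
turner_grip [([306.9, 277.7], 0.94), ([323.0, 323.4], 0.73)]
channel [([344.0, 275.0], 0.74), ([321.7, 284.1], 0.69)]
step_edge [([369.7, 241.1], 0.83)]
chan,step pred [345.9   271.057] [371.714 242.318]
```

View pics/s1c.png

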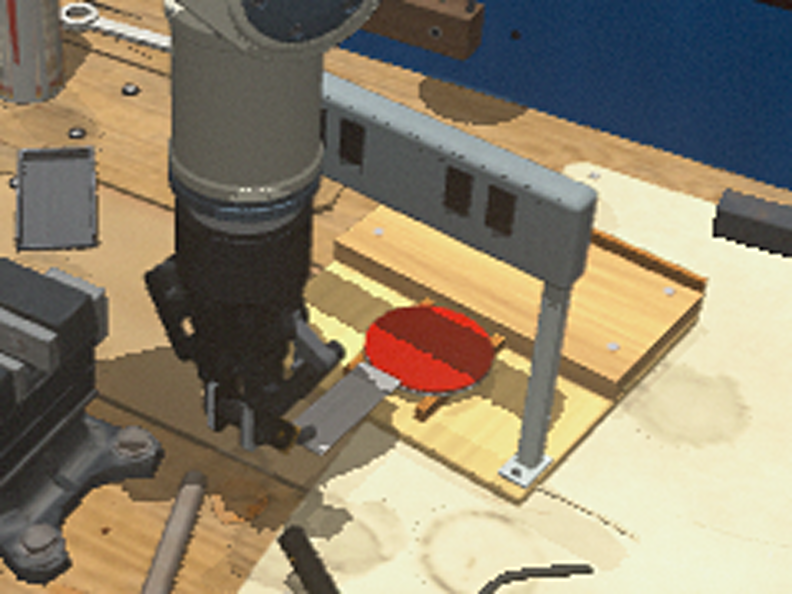

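{"api": "play_rows", "payload": {
  "steps": [
    {"delta_pos":[0,0,1.5],"yaw":0,"jaw":0},
    {"delta_pos":[0,0,2.7],"yaw":0,"jaw":0},
    {"delta_pos":[0,0,2.7],"yaw":0,"jaw":0},
    {"delta_pos":[-0.8,0,2.7],"yaw":0,"jaw":0},
    {"delta_pos":[-1.8,0,2.7],"yaw":0,"jaw":0},
    {"delta_pos":[-2.8,0,2.7],"yaw":0,"jaw":0},
    {"delta_pos":[-3.5,0,2.7],"yaw":0,"jaw":0},
    {"delta_pos":[-3.5,0,2.7],"yaw":0,"jaw":0}
  ]
}}

```text
clock: 9.8
eef_pos: [440.5, -270.9, 73.9]
tcp_rot: [-3.141, 0.001, 2.999]
contact_force: [0.3, 0.1, -1.0]
opening: 0.219
grasp_force: 98.2
```

Run:
```python
from h import *
np.set_printoptions(precision=2,suppress=True)
s=r.sense();t=s['eef_pos'];f=np.radians(-8.2);ex=np.array([np.cos(f),np.sin(f),0]);S=np.array([663,-301,0])
print(t,s['contact_force'],s['wrist_torque'],'board xy',(t-S)@ex,(t-S)@np.array([-ex[1],ex[0],0]))
p,d=grab('scene','s2')
tip=t+151.7*ex-[0,0,58];print('tip pred',pix('scene',tip),'org',pix('scene',tip-90*ex),'disc0 pred',pix('scene',[611.8,-295.4,24]))
for n in ('disc','turner_tip','turner'): print(n,[(np.round(q['uv'],1).tolist(),round(q['conf'],2)) for q in vision.landmark_of('scene',n)[:2]])
im=cv2.imread('pics/s2.png');cv2.imwrite('pics/s2c.png',cv2.resize(im[210:310,300:420],None,fx=5,fy=5,interpolation=cv2.INTER_CUBIC))
```

```text
[ 440.54 -270.91   73.91] [ 0.28  0.08 -0.95] [0.02 0.11 0.  ] board xy -224.48107839409388 -1.9478602414845216
tip pred [354.16 263.54] org [330.47 284.67] disc0 pred [359.66 256.17]
disc []
turner_tip [([364.7, 360.7], 0.9), ([352.2, 264.6], 0.73)]
turner [([329.4, 283.9], 0.61)]
```

View pics/s2c.png

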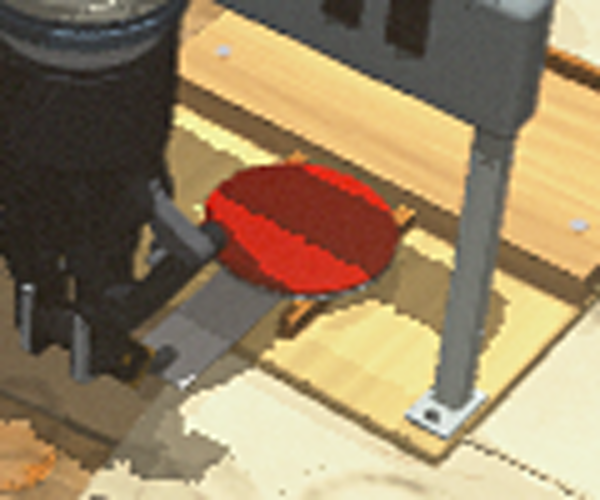

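{"api": "play_rows", "payload": {
  "steps": [
    {"delta_pos":[0,0,-0.6],"yaw":0,"jaw":0},
    {"delta_pos":[-0.1,0,-1.4],"yaw":0,"jaw":0},
    {"delta_pos":[-0.35,0,-2.35],"yaw":0,"jaw":0},
    {"delta_pos":[-0.8,0,-3.25],"yaw":0,"jaw":0},
    {"delta_pos":[-1.35,0,-4.05],"yaw":0,"jaw":0},
    {"delta_pos":[-2.1,0,-4.85],"yaw":0,"jaw":0},
    {"delta_pos":[-2.95,0,-5.6],"yaw":0,"jaw":0},
    {"delta_pos":[-2.95,0,-5.6],"yaw":0,"jaw":0}
  ]
}}

```text
clock: 10.8
eef_pos: [470.4, -275.5, 131.0]
tcp_rot: [-3.14, 0.003, 2.999]
contact_force: [-0.3, -0.8, -1.7]
opening: 0.217
grasp_force: 98.2
```

Run:
```python
from h import *
np.set_printoptions(precision=2,suppress=True)
s=r.sense();t=s['eef_pos'];f=np.radians(-8.2);ex=np.array([np.cos(f),np.sin(f),0]);S=np.array([663,-301,0])
print(t,s['contact_force'],s['wrist_torque'],'board xy',(t-S)@ex,(t-S)@np.array([-ex[1],ex[0],0]))
p,d=grab('scene','s3')
im=cv2.imread('pics/s3.png');cv2.imwrite('pics/s3c.png',cv2.resize(im[160:300,280:440],None,fx=4,fy=4,interpolation=cv2.INTER_CUBIC))
```

```text
[ 470.42 -275.52  131.02] [-0.28 -0.81 -1.74] [-0.01  0.17 -0.03] board xy -194.24798477419637 -2.245056297477778
```

View pics/s3c.png

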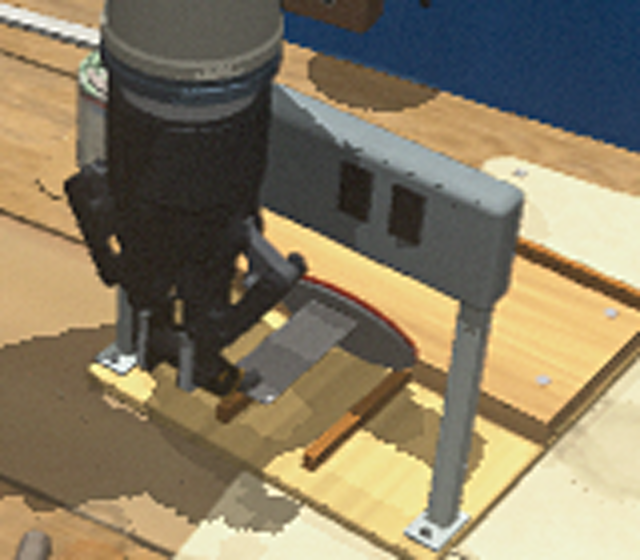

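{"api": "play_rows", "payload": {
  "steps": [
    {"delta_pos":[-1.05,0,-0.85],"yaw":0,"jaw":0},
    {"delta_pos":[-2.25,0,-1.45],"yaw":0,"jaw":0},
    {"delta_pos":[-3.45,0,-1.95],"yaw":0,"jaw":0},
    {"delta_pos":[-4.25,0,-2.15],"yaw":0,"jaw":0},
    {"delta_pos":[-4.75,0,-2.25],"yaw":0,"jaw":0},
    {"delta_pos":[-4.75,0,-2.25],"yaw":0,"jaw":0},
    {"delta_pos":[-4.75,0,-2.25],"yaw":0,"jaw":0},
    {"delta_pos":[-4.75,0,-2.25],"yaw":0,"jaw":0}
  ]
}}

```text
clock: 11.65
eef_pos: [514.6, -281.3, 151.8]
tcp_rot: [3.141, -0.001, 2.998]
contact_force: [0.6, 0.2, -1.0]
opening: 0.214
grasp_force: 98.1
```

```bash
cat > chk.py <<'E'
from h import *
np.set_printoptions(precision=2,suppress=True)
s=r.sense();t=s['eef_pos'];f=np.radians(-8.2);ex=np.array([np.cos(f),np.sin(f),0]);ey=np.array([-ex[1],ex[0],0]);S=np.array([663,-301,0])
print(t,s['contact_force'],s['wrist_torque'],'board xy',(t-S)@ex,(t-S)@ey)
for c in ('top','scene'):
    p,d=grab(c,c+'_chk%d'%int(s['clock']*100))
    h=cv2.cvtColor(p,cv2.COLOR_RGB2HSV);red=((h[...,0]<8)|(h[...,0]>172))&(h[...,1]>150)&(h[...,2]>60)
    o=vision.cut_out(c,'disc')
    for q in o[:3]:
        m=q['region']&(d>0);v,u=np.where(m)
        P=np.array([world(c,(a,b),d=d[b,a]) for a,b in zip(u,v)]);B=np.c_[(P-S)@ex,(P-S)@ey,P[:,2]]
        print(c,q['uv'],round(q['conf'],2),m.sum(),'board med',np.median(B,0),'lo',np.percentile(B,5,0),'hi',np.percentile(B,95,0),'red frac',red[m].mean())
E
python3 chk.py
```

```text
[ 514.56 -281.32  151.78] [ 0.64  0.18 -1.  ] [-0.    0.11 -0.02] board xy -149.73450927718952 -1.69115964662356
top [361.0, 179.0] 0.8 654 board med [30.32  1.97 37.75] lo [ -4.86 -41.39  32.33] hi [60.48 34.52 42.55] red frac 0.0
scene [378.2, 237.4] 0.73 514 board med [ 12.51 -10.34  36.58] lo [-20.03 -37.69  33.83] hi [49.13 14.86 39.14] red frac 0.013618677042801557
```

{"api": "play_rows", "payload": {
  "steps": [
    {"delta_pos":[3,0,0],"yaw":0,"jaw":0},
    {"delta_pos":[7.5,0,0],"yaw":0,"jaw":0},
    {"delta_pos":[12,0,0],"yaw":0,"jaw":0},
    {"delta_pos":[12,0,-4],"yaw":0,"jaw":0},
    {"delta_pos":[12,0,-8.5],"yaw":0,"jaw":0},
    {"delta_pos":[12,0,-13],"yaw":0,"jaw":0},
    {"delta_pos":[12,0,-17.8],"yaw":0,"jaw":0},
    {"delta_pos":[12,0,-17.8],"yaw":0,"jaw":0}
  ]
}}

```text
clock: 12.65
eef_pos: [398.9, -266.1, 336.9]
tcp_rot: [-3.137, 0.01, 2.998]
contact_force: [1.8, 0.7, -0.8]
opening: 0.216
grasp_force: 98.4
```

{"api": "play_rows", "payload": {
  "steps": [
    {"delta_pos":[-2,4.4,0],"yaw":-0.13,"jaw":0},
    {"delta_pos":[-4,8.8,0],"yaw":-0.27,"jaw":0},
    {"delta_pos":[-6,13.2,0],"yaw":-0.4,"jaw":0},
    {"delta_pos":[-8.2,17.6,0],"yaw":-0.54,"jaw":0},
    {"delta_pos":[-10.2,22,0],"yaw":-0.68,"jaw":0},
    {"delta_pos":[-12.2,26.4,0],"yaw":-0.81,"jaw":0},
    {"delta_pos":[-12.2,26.4,0],"yaw":-0.81,"jaw":0},
    {"delta_pos":[-12.2,26.4,0],"yaw":-0.81,"jaw":0}
  ]
}}

```text
clock: 13.45
eef_pos: [554.7, -19.6, 329.1]
tcp_rot: [3.141, -0.001, -2.473]
contact_force: [-0.6, -0.2, -1.1]
opening: 0.218
grasp_force: 98.6
```

```bash
python3 chk.py
```

```text
[554.69 -19.56 329.06] [-0.64 -0.17 -1.13] [-0.09  0.1  -0.06] board xy -147.34292857602486 263.1157342553417
top [359.9, 182.1] 0.73 845 board med [22.71 -3.3  37.6 ] lo [-14.49 -39.88  30.25] hi [60.69 34.57 42.58] red frac 0.0
scene [377.0, 235.9] 0.6 678 board med [14.04 -1.54 36.8 ] lo [-19.33 -36.58  33.88] hi [48.15 35.46 39.36] red frac 0.011799410029498525
```

Run:
```python
from h import *
from scipy.optimize import least_squares
np.set_printoptions(precision=1,suppress=True)
f=np.radians(-8.2);ex=np.array([np.cos(f),np.sin(f),0]);ey=np.array([-ex[1],ex[0],0]);S=np.array([663,-301,0])
for c in ('top','scene'):
    p,d=grab(c)
    m=vision.cut_out(c,'disc')[0]['region'].astype(np.uint8)
    cn=max(cv2.findContours(m,0,1)[0],key=len)[:,0]
    P=np.array([world(c,q,z=38) for q in cn]);B=np.c_[(P-S)@ex,(P-S)@ey]
    q=least_squares(lambda a:np.hypot(*(B-a[:2]).T)-a[2],[20,0,45],loss='soft_l1',f_scale=2).x
    q2=least_squares(lambda a:np.hypot(*(B-a[:2]).T)-44.5,[20,0],loss='soft_l1',f_scale=2).x
    print(c,q,q2,B.min(0),B.max(0))
    print('lm',[(S_,) for S_ in [((world(c,l['uv'],z=32)-S)@ex).round(1) for l in vision.landmark_of(c,'disc')[:1]]])
    # board step edge by depth in this camera: z along board-x lines at several y
    k=vision.calibration(c)
    for y in (-85,-65,65,85):
        r_=[]
        for x in np.arange(-25,25,1.):
            u=pix(c,S+x*ex+y*ey+[0,0,32]);u=np.round(u).astype(int);r_.append(world(c,u,d=d[u[1],u[0]])[2])
        r_=np.array(r_);print(y,'step at',np.arange(-25,25,1.)[np.where(r_>25)[0][0]])
im=cv2.imread
p=p[:, :, ::-1]
t=grab('top')[0][:,:,::-1]
a=cv2.resize(p[200:280,330:430],(500,400),interpolation=cv2.INTER_CUBIC);b=cv2.resize(t[135:235,305:415],(440,400),interpolation=cv2.INTER_CUBIC)
cv2.imwrite('pics/last.png',np.hstack([a,b])[:, :800])
```

```text
top [23.2 -5.  43.2] [23.2 -5.1] [-20.1 -50.7] [67.3 40.5]
lm [(np.float64(17.0),)]
-85 step at 1.0
-65 step at 1.0
65 step at 2.0
85 step at 2.0
scene [13.7 -0.3 42. ] [14.7  0.3] [-29.2 -44.8] [51.1 43.9]
lm [(np.float64(31.0),)]
-85 step at -25.0
-65 step at -22.0
65 step at -7.0
85 step at -8.0
```

{"api": "play_rows", "payload": {
  "steps": [
    {"delta_pos":[0.1,0.2,4.5],"yaw":0,"jaw":0},
    {"delta_pos":[0.1,0.2,9],"yaw":0,"jaw":0},
    {"delta_pos":[0.1,0.2,13.5],"yaw":0,"jaw":0},
    {"delta_pos":[0.1,0.2,18],"yaw":0,"jaw":0},
    {"delta_pos":[0.1,0.2,21.5],"yaw":0,"jaw":0},
    {"delta_pos":[0.1,0.2,23.5],"yaw":0,"jaw":0},
    {"delta_pos":[0.1,0.2,24.5],"yaw":0,"jaw":0},
    {"delta_pos":[0.1,0.2,24.5],"yaw":0,"jaw":0}
  ]
}}

```text
clock: 14.8
eef_pos: [552.3, -19.6, 84.2]
tcp_rot: [3.14, -0.001, -2.475]
contact_force: [-1.1, 0.5, -0.2]
opening: 0.219
grasp_force: 98.6
```

Run:
```python
from h import *
np.set_printoptions(precision=2,suppress=True)
s=r.sense();t=s['eef_pos'];print(t,s['tcp_rot'],s['contact_force'])
f=s['tcp_rot'][2]+np.pi;ex=np.array([np.cos(f),np.sin(f),0]);tip=t+151.7*ex-[0,0,58]
grab('top','t9');p,d=grab('scene','s9')
for c in('scene',):
    print(c,pix(c,tip),pix(c,tip-90*ex))
    for n in('turner_tip','turner','rest'):print(n,[(np.round(q['uv'],1).tolist(),round(q['conf'],2)) for q in vision.landmark_of(c,n)[:2]])
p=p[:,:,::-1];cv2.imwrite('pics/lastc.png',cv2.resize(p[170:260,200:310],None,fx=5,fy=5,interpolation=cv2.INTER_CUBIC))
```

```text
[552.26 -19.59  84.21] [ 3.14 -0.   -2.48] [-1.12  0.49 -0.19]
scene [246.57 194.28] [247.57 214.04]
turner_tip [([363.5, 363.9], 0.9), ([243.6, 195.1], 0.66)]
turner [([336.7, 344.7], 0.65), ([246.1, 211.1], 0.57)]
rest [([243.2, 220.3], 0.62)]
```

View pics/lastc.png

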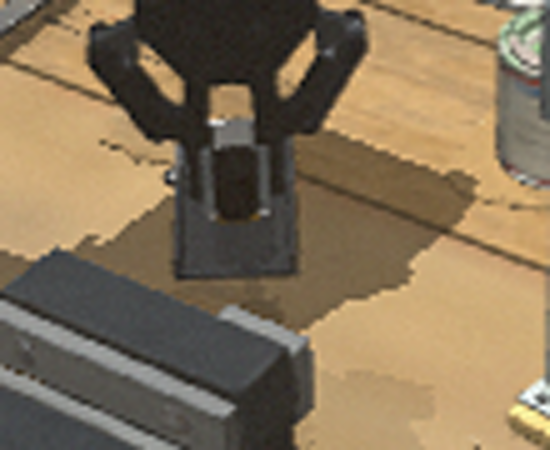

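{"api": "play_rows", "payload": {
  "steps": [
    {"delta_pos":[0,0,0.6],"yaw":0,"jaw":0},
    {"delta_pos":[0,0,1.2],"yaw":0,"jaw":0},
    {"delta_pos":[0,0,1.7],"yaw":0,"jaw":0},
    {"delta_pos":[0,0,2],"yaw":0,"jaw":0},
    {"delta_pos":[0,0,2.1],"yaw":0,"jaw":0},
    {"delta_pos":[0,0,2.2],"yaw":0,"jaw":0},
    {"delta_pos":[0,0,2.25],"yaw":0,"jaw":0},
    {"delta_pos":[0,0,2.25],"yaw":0,"jaw":0}
  ],
  "grip_force": 20
}}

```text
clock: 15.85
eef_pos: [552.9, -19.5, 62.7]
tcp_rot: [-3.142, 0.0, -2.475]
contact_force: [-0.9, -0.3, -0.7]
opening: 0.221
grasp_force: 98.6
```

{"api": "play_rows", "payload": {
  "steps": [
    {"delta_pos":[0,0,0.05],"yaw":0,"jaw":0},
    {"delta_pos":[0,0,0.1],"yaw":0,"jaw":0},
    {"delta_pos":[0,0,0.15],"yaw":0,"jaw":0},
    {"delta_pos":[0,0,0.2],"yaw":0,"jaw":0},
    {"delta_pos":[0,0,0.2],"yaw":0,"jaw":10},
    {"delta_pos":[0,0,0.2],"yaw":0,"jaw":21},
    {"delta_pos":[0,0,0.2],"yaw":0,"jaw":24},
    {"delta_pos":[0,0,0.2],"yaw":0,"jaw":27}
  ]
}}

```text
clock: 16.65
eef_pos: [553.1, -19.6, 60.8]
tcp_rot: [-3.141, 0.001, -2.475]
contact_force: [-0.8, -0.7, -0.8]
opening: 0.267
grasp_force: 0.0
```

Released; open further and rise.

{"api": "play_rows", "payload": {
  "steps": [
    {"delta_pos":[0,0,0],"yaw":0,"jaw":40},
    {"delta_pos":[0,0,0],"yaw":0,"jaw":60},
    {"delta_pos":[0,0,0],"yaw":0,"jaw":80},
    {"delta_pos":[0,0,0],"yaw":0,"jaw":90},
    {"delta_pos":[0,0,-3],"yaw":0,"jaw":90},
    {"delta_pos":[0,0,-7],"yaw":0,"jaw":90},
    {"delta_pos":[0,0,-12],"yaw":0,"jaw":90},
    {"delta_pos":[0,0,-17],"yaw":0,"jaw":90}
  ]
}}

```text
clock: 17.45
eef_pos: [552.2, -19.5, 232.1]
tcp_rot: [3.141, -0.001, -2.475]
contact_force: [0.4, 1.0, 0.8]
opening: 0.897
grasp_force: 0.0
```

{"api": "play_rows", "payload": {
  "steps": [
    {"delta_pos":[-3,0,0],"yaw":0,"jaw":90},
    {"delta_pos":[-7,0,0],"yaw":0,"jaw":90},
    {"delta_pos":[-7.5,0,0],"yaw":0,"jaw":90},
    {"delta_pos":[-7.5,0,0],"yaw":0,"jaw":90},
    {"delta_pos":[-7.5,0,0],"yaw":0,"jaw":90},
    {"delta_pos":[-7.5,0,0],"yaw":0,"jaw":90},
    {"delta_pos":[-7.5,0,0],"yaw":0,"jaw":90},
    {"delta_pos":[-7.5,0,0],"yaw":0,"jaw":90}
  ]
}}

```text
clock: 18.25
eef_pos: [611.4, 26.4, 230.7]
tcp_rot: [3.142, -0.0, -2.475]
contact_force: [-0.7, -0.7, -0.3]
opening: 0.896
grasp_force: 0.0
```

Run:
```python
from h import *
np.set_printoptions(precision=1,suppress=True)
s=r.sense();print(s['eef_pos'],s['contact_force'])
p,d=grab('wrist','w9')
for n,z in (('turner',4),('turner_grip',65.3),('turner_tip',4),('rest',0)):
    for q in vision.landmark_of('wrist',n)[:1]: print(n,q['uv'],round(q['conf'],2),world('wrist',q['uv'],z=z))
m=vision.cut_out('wrist','turner')[0]['region'];v,u=np.where(m)
P=np.array([world('wrist',(a,b),d=d[b,a]) for a,b in zip(u,v)]);P=P[P[:,2]<16]
A=np.c_[P[:,:2],np.ones(len(P))];w=np.linalg.lstsq(A-0,P[:,2],rcond=None)[0];print('blade z',np.median(P[:,2]),'slope deg',np.degrees(w[:2]))
f=np.radians(38.2);t=P[:,:2]@[np.cos(f),np.sin(f)];q=[np.median(P[(t>=a)&(t<a+12),2]) for a in np.arange(t.min(),t.max()-12,12)];print(np.array(q))
```

```text
[611.4  26.4 230.7] [-0.7 -0.7 -0.3]
turner [277.1, 169.5] 0.9 [605.3  18.4   4. ]
turner_grip [278.4, 126.1] 0.82 [563.8 -12.   65.3]
turner_tip [278.6, 240.1] 0.88 [675.5  75.9   4. ]
rest [282.9, 168.6] 0.62 [600.7  23.8   0. ]Traceback (most recent call last):
  File "<stdin>", line 8, in <module>
  File "h.py", line 9, in world
    k=vision.calibration(c);K=np.array(k['mtx']);T=np.array(k['extrinsics'])
ValueError: time passes only in moves, steps and waits
```

```bash
python3 chk.py
```

```text
[611.74  26.8  230.66] [ 0.87 -0.44  0.08] [0.03 0.04 0.04] board xy -97.48660397133179 317.1335450958511
top [358.9, 179.6] 0.82 754 board med [23.72 -3.13 37.52] lo [-10.52 -39.43  32.88] hi [59.79 33.02 42.84] red frac 0.0
scene [372.9, 236.2] 0.75 664 board med [15.17 -1.74 36.56] lo [-17.86 -36.29  33.89] hi [48.77 35.68 39.29] red frac 0.010542168674698794
```

```bash
python3 -c "
from rig import r
print(r.sign_off())"
```

```text
the job is handed in; nothing more can be done
None
```

The job is handed in after about 19 s on the robot's clock. From the camera measurements, the disc lies bare face up on the raised deck, its centre about 23 mm beyond the step, and the turner is back in its tray and released. The flatness check on the blade errored out; its tip, origin and grip points came back within about 4 mm of their starting positions. The hand-in returned no verdict.

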